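Lever the tight lid off the seed tin

ROBOT

A 6-joint arm with a two-finger parallel gripper is mounted at the origin on the work surface. World frame = base frame: x ahead of the robot, y to its left, z up, the work surface at z = 0. Lengths are in mm, angles in rad, forces in N, time in s.
With the tool pointing down it reaches from about 350 to 925 mm from the base axis. Payload 6.4 kg.
Tool frame: the origin (TCP) lies at the very end of the fingers, on their centre line; the grasp point (between the pads) lies 19 mm behind it; y points along the fingers, z is the direction in which the jaws open and shut, and the axes are right-handed (so a half turn about y gives the same grasp; the last joint's range is limited). The gripper opens to 94 mm and grips with 3 to 60 N. Pads are 16 mm wide; open, the fingers measure 119 mm over their backs; the gripper's body (75 mm by 177 mm) begins 78 mm behind the grasp point.
Start: joints at [1.043, 0.245, 1.558, -0, 1.339, -0.174], TCP at [225.2, 609.753, 205.455] pointing down, gripper open.
Joint ranges: [-3.13, 3.13], [-1.02, 2.26], [0.13, 2.54], [-0.95, 4.09], [0.21, 2.88], [-2.74, 2.74]. Speed limits (rad/s): [2.57, 2.57, 3.14, 3.14, 3.14, 3.14].

INTERFACE

Orientations are given as [roll, pitch, yaw] about the fixed x, y, z axes, in that order (R = Rz(yaw) Ry(pitch) Rx(roll)).
In Python, from cell import telemetry, imaging, manip gives the robot as it stands. The module is installed in compiled form; this text tells all that it offers.
- The arm moves only by the tool drive_tool, never from a script. Its arguments are lists of equal length, an entry for each row: "xyz": the shift along the world's x, y, z in cm, a list of three; "rotation": the turn, a rotation vector about the world's x, y, z in degrees, a list of three; "grip": the finger opening in cm, from 0 to 9.4. A call has 1 to 12 rows; each row shifts and turns the commanded pose from where the row before left it; what a row does not reach is not made up. A row lasts 1/10 s, in which the tool goes at most 50 mm and 8.59 degrees, less where a joint would pass 70% of its speed; a pose out of reach is approached as far as the arm can. A call with a gripper value outside its range is refused whole. The fingers move at their own pace and stop on an object; "force" is the grip in N (left out, the last holds). Time passes only in rows, so rows that do not move let the fingers close. It gives the time, the measured TCP pose, the force and the opening at its end, in the units of the state.
- telemetry.state(): the state, without advancing time (a new reading comes with each control period).
- imaging.snapshot(name): name is "scene" or "top" or "wrist"; returns a dict with "image" (384x512x3 uint8, red, green, blue), "vfov" (degrees; the focal length in pixels is half the picture's height over the tangent of half this angle, whatever the lens; pixels are square), "cx", "cy" (the principal point, pixels), "dist_coeffs" ([k1, k2, p1, p2, k3] as OpenCV has them; the pictures are not rectified), "cam_to_world" (4x4, takes a point from camera to world coordinates). Camera axes: x right, y up, looking along -z (the intrinsics and any distortion apply to the point x, -y, -z); pixel columns grow to the right and rows downward; lengths in mm; the calibration is good to about 2 mm. A picture is of the moment at which its call begins. There is no depth.
- manip.job_done(): hands the job in, once; it reports no verdict.
The state is a dict: "clock": time; "joints": joint angles; "qd": joint speeds; "joint_efforts": joint torques, N m; "position": TCP position; "tool_rot": TCP orientation; "contact_force": force on the tool from outside, world axes, zero at the start; "moment": the same for the moment, N m; "gripper_width": finger opening in mm.
Only numpy, scipy, OpenCV 4.12 (cv2) and the standard library are available. Lean on these libraries where they do the work, as an engineer would, in place of code of your own. Each camera call takes 0.05 s, during which the arm holds its last target.

TASK

Open the round tin on the potting bench: its press-in lid is jammed, so lever it up with the pry lever, the blade's tip under the lid's rim and the blade resting on the tin's raised outer edge, without touching the lid with your fingers until it has come loose. Then lay the lever on the bench, lift the loosened lid off and lay it gently on the bench beside the tin, right way up. Leave the tin standing where it is and disturb nothing else.

Things in the scene. Friction and masses are not known exactly. Their poses are not given: they have to be found in the camera images.
- tin: Round steel tin, 140 mm in diameter, about 2.5 kg, standing loose on the bench, upright. Origin: centre of its underside; z up. Its flat top panel is 110 mm up. Round the panel's edge runs a raised seam. The tin is the same all round, so its lid can be levered up from any side.
- seam: The tin's raised outer edge, part of the tin: a ring of inner radius 66 and outer radius 70 mm that stands 6 mm above the top panel, its top 116 mm above the tin's origin. It is the fulcrum for the lever's blade. Origin: centre of the ring, level with the top panel.
- tin_mouth (a point): Centre of the tin's mouth, level with the top panel. Round the 48 mm mouth stands a raised collar (outer radius 26 to 28 mm, 6 mm high). The panel between collar and outer seam is flat and empty. The lid's rim lies on the collar and overhangs it by 5 to 7 mm all round: a gap 6 mm high, into which the lever's blade goes until it meets the collar.
- lid_mid (a point): Plain round steel press-in lid, 70 g. This point: centre of its rim disc (66 mm in diameter, 3.5 mm thick), at mid-thickness; z points up out of the lid. Under the rim a plug 11 mm deep, with a 44 mm bead round it, ends in a flat foot 40 mm wide, 12.75 mm below this point. Seated at the start, this point is 117.75 mm above the tin's origin.
- lid: The same lid; origin at the centre of its foot. The springy mouth grips its bead: too tight to pull off by its thin rim, but a lever lifting about 10 to 20 N under one side frees it: with that side up by some 8 to 14 mm the lid stays up by itself, tilted about 10 to 15 degrees with its far side still low, and 2 or 3 N lift it off
- lever_grip (a point): Pry lever, 200 mm long, 120 g, lying flat on the bench: dark wooden handle 110 x 24 x 18 mm, flat steel blade 90 x 20 x 3 mm that leaves the handle's end at mid-thickness. This point: in the handle at mid-width and mid-thickness (9 mm above the bench), 50 mm from the blade's root. x along the lever to the blade's tip, y across, z up.
- lever_tip (a point): The middle of the lever blade's square end edge, at mid-thickness: 140 mm along x from lever_grip.
- lever: The same lever; origin on the underside of the handle, where the blade leaves it: 50 mm along x from lever_grip and 9 mm below it.
- labels: Bystander: bundle of white plant labels, 120 x 18 x 14 mm. Origin: centre of its underside.
- dibber: Bystander: turned wooden dibber lying down, 157 mm long, 28 mm thick. Origin: under its middle.
- clay_pot: Bystander: terracotta pot, 86 mm wide, 78 mm tall. Origin: centre of its underside.
- trowel: Bystander: hand trowel lying down, 290 mm long; its blade points along x. Origin: on the bench, near the blade's root.
- seed_jar: Bystander: glass jar with a steel cap, 64 mm wide, 85 mm tall. Origin: centre of its underside.
- sprayer: Bystander: hand sprayer, 72 mm wide, 191 mm tall. Origin: centre of its underside.
- pot_stack: Bystander: stack of square black pots, 78 mm wide, 92 mm tall. Origin: centre of its underside.
Mind the look-alikes: they are no part of the job. Of the things like the lid, leave any that is purple; of the rest the larger one is meant.

How it is judged:
By the outcome, as a careful person would: the job done as asked, in the order asked, and still so for the second after the job is handed in, with the robot touching nothing.
It also fails if it takes over 67 s, if anything falls off the work surface, if the arm or the gripper's body presses on something with over 40 N, if the wrist force passes 120 N, or if a joint passes its speed limit or range.

## Working session

There is one attempt and no reset: what is moved stays moved. The work goes in short steps, Python scripts to look and compute and a tool call to move; the robot and the scene stay as the last step left them, time stands still between calls to the robot, and variables do not carry over. Pictures are saved under pics/ and viewed, and the job is handed in when it is done.

Besides the shell and the picture viewer there is one more tool, called after "Emit:" as a command line: name --argument value ..., lists and objects as JSON in quotes. drive_tool: Moves the arm, as the interface text tells. Its arguments: {"type":"object","properties":{"xyz":{"type":"array"},"rotation":{"type":"array"},"grip":{"type":"array"},"force":{"type":"number"}},"required":["xyz","rotation","grip"]}

```bash
mkdir -p pics; cat > h.py <<'E'
import numpy as np, cv2, pickle
from cell import telemetry, imaging, manip
def snap(n,f=None):
    s=imaging.snapshot(n)
    if f: cv2.imwrite('pics/'+f,cv2.cvtColor(s['image'],cv2.COLOR_RGB2BGR)); pickle.dump(s,open('pics/'+f+'.pkl','wb'))
    return s
def K(s):
    h=s['image'].shape[0]; f=h/2/np.tan(np.radians(s['vfov'])/2)
    return np.array([[f,0,s['cx']],[0,f,s['cy']],[0,0,1.]])
def ray(s,px):
    px=np.array(px,float).reshape(-1,1,2)
    u=cv2.undistortPoints(px,K(s),np.array(s['dist_coeffs'],float)).reshape(-1,2)
    d=np.c_[u[:,0],-u[:,1],-np.ones(len(u))]
    T=np.array(s['cam_to_world']); return T[:3,3],d@T[:3,:3].T
def onz(s,px,z):
    o,d=ray(s,px); return o+d*((z-o[2])/d[:,2])[:,None]
def proj(s,P):
    T=np.linalg.inv(np.array(s['cam_to_world'])); p=np.atleast_2d(P)@T[:3,:3].T+T[:3,3]
    p=p*[1,-1,-1]
    return cv2.projectPoints(p.reshape(-1,1,3),np.zeros(3),np.zeros(3),K(s),np.array(s['dist_coeffs'],float))[0].reshape(-1,2)
E
python3 - <<'E'
from h import *
for n in ['scene','top','wrist']:
    s=snap(n,n+'0.png'); T=np.array(s['cam_to_world']); print(n,s['vfov'],s['cx'],s['cy'],s['dist_coeffs'],T.round(2).tolist())
print(telemetry.state())
E
```

```text
scene 55.31679184815472 254.44860750914256 193.61684480708757 [-0.02635408  0.          0.          0.          0.        ] [[0.68, -0.44, 0.59, 1179.99], [0.74, 0.42, -0.53, -490.86], [-0.01, 0.79, 0.61, 738.64], [0.0, 0.0, 0.0, 1.0]]
top 48.13829915153601 256.40277903189144 198.7406412129422 [-0.0781662  0.         0.         0.         0.       ] [[0.02, 1.0, -0.08, 486.91], [-1.0, 0.02, 0.01, 63.81], [0.01, 0.08, 1.0, 1069.86], [0.0, 0.0, 0.0, 1.0]]
wrist 68.43369324839215 252.74580228004163 192.3269046730142 [0.0049611 0.        0.        0.        0.       ] [[0.35, -0.91, -0.24, 154.92], [0.94, 0.33, 0.09, 635.01], [-0.0, -0.26, 0.97, 383.39], [0.0, 0.0, 0.0, 1.0]]
{'clock': 0.15, 'joints': array([ 1.04288449e+00,  2.45644163e-01,  1.55871601e+00, -2.67102349e-05,
        1.33869534e+00, -1.74106836e-01]), 'qd': array([ 9.37066942e-04,  1.34648835e-04, -4.67580524e-03,  6.91074651e-05,
        4.56595388e-04, -3.32007362e-04]), 'joint_efforts': array([ 2.48062670e-04, -4.16268969e+01, -3.14980888e+01,  6.85958401e-02,
        3.16596602e-02, -8.80586663e-05]), 'position': array([224.97798353, 609.33842812, 204.6142318 ]), 'tool_rot': array([-1.57224156e+00,  2.27815543e-04, -3.53799004e-01]), 'contact_force': array([-0.15470333, -0.65800529,  0.12954912]), 'moment': array([ 0.00400821, -0.0217566 , -0.05740779]), 'gripper_width': 94.32310206266634}
```

View pics/scene0.png

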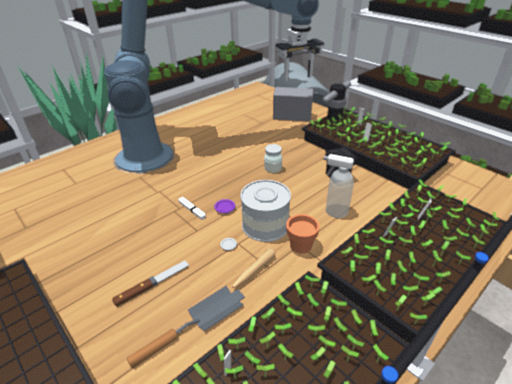

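View pics/top0.png

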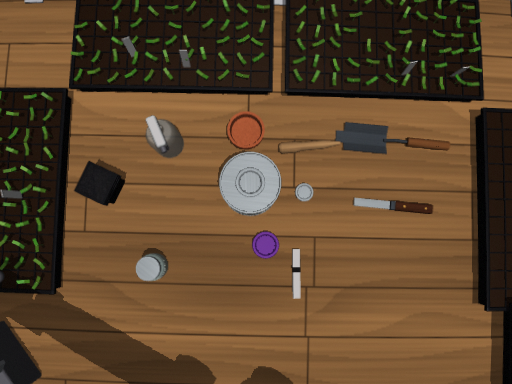

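View pics/wrist0.png

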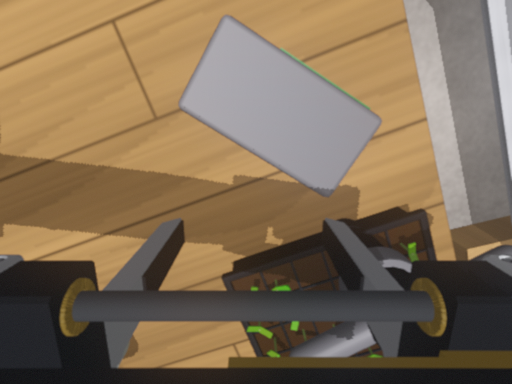

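The scene view shows the silver tin at about (266,210) and the lever at about (150,285), with its blade pointing at the tin. There are three lid-like things in the top view: the lid in the tin's mouth at (250,181), a purple disc at (265,244) and a small silver disc at (304,192). The one meant is the silver lid in the tin, because it is the larger of the two non-purple ones.

```bash
python3 - <<'E'
from h import *
t=pickle.load(open('pics/top0.png.pkl','rb'))
im=cv2.cvtColor(t['image'],cv2.COLOR_RGB2BGR)
c=cv2.resize(im[140:280,210:450],None,fx=3.3,fy=3.3,interpolation=cv2.INTER_CUBIC);cv2.imwrite('pics/crop0.png',c)
for n,p,z in [('tin',(250,183),116),('lid',(250,181),119),('purple',(265,244),5),('small',(304,192),5),('lev tip',(354,203),9),('lev root',(393,206),9),('lev end',(433,209),9),('pot',(245,130),78),('jar',(150,267),85),('labels1',(296,249),14),('labels2',(297,298),14),('trowel tip',(338,138),0),('trowelend',(449,145),0),('dib1',(279,148),14),('dib2',(340,143),14),('sprayer',(165,137),100)]:
    print(n,onz(t,p,z).round(0))
s=pickle.load(open('pics/scene0.png.pkl','rb'))
for n,p,z in [('tip',(188,265),9),('end',(115,299),9),('lid',(266,194),119)]: print(n,onz(s,p,z).round(0))
E
```

```text
tin [[598.  68. 116.]]
lid [[602.  68. 119.]]
purple [[460.  28.   5.]]
small [[592. -67.   5.]]
lev tip [[ 567. -192.    9.]]
lev root [[ 562. -291.    9.]]
lev end [[ 556. -394.    9.]]
pot [[727.  83.  78.]]
jar [[404. 291.  85.]]
labels1 [[450. -48.  14.]]
labels2 [[331. -53.  14.]]
trowel tip [[ 732. -152.    0.]]
trowelend [[ 724. -443.    0.]]
dib1 [[699.  -2.  14.]]
dib2 [[ 716. -155.   14.]]
sprayer [[701. 266. 100.]]
tip [[ 580. -191.    9.]]
end [[ 549. -381.    9.]]
lid [[605.  68. 119.]]
```

View pics/crop0.png

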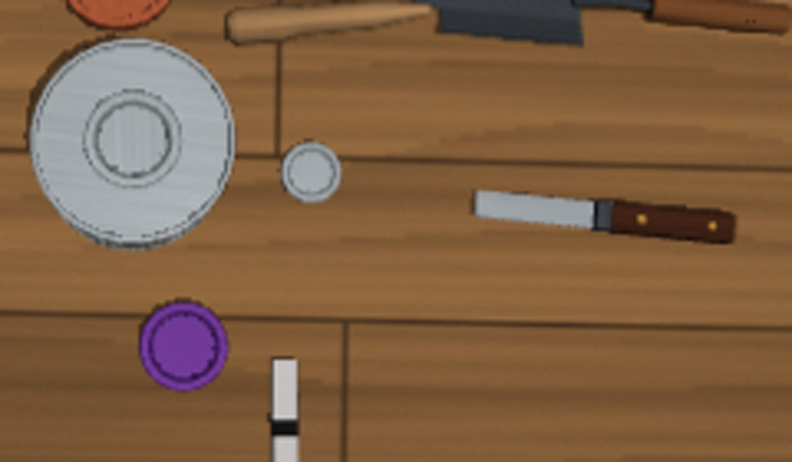

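The crop confirms it: the rim of the lid in the tin's mouth at (250,181) is about 66 mm across, and the small disc at (304,192) is clearly smaller. The lever lies along +y, with its tip near (567,-192) and its end near (556,-394). I'll move above it and refine with the wrist camera.

Emit:
drive_tool --xyz '[[1.7, -4.5, 0], [1.7, -4.5, 0], [1.7, -4.5, 0], [1.7, -4.5, 0], [1.7, -4.5, 0], [1.7, -4.5, 0], [1.7, -4.5, 0], [1.7, -4.5, 0], [1.7, -4.5, 0], [1.7, -4.5, 0], [1.7, -4.5, 0], [1.7, -4.5, 0]]' --rotation '[[0, 0, -5.8], [0, 0, -5.8], [0, 0, -5.8], [0, 0, -5.8], [0, 0, -5.8], [0, 0, -5.8], [0, 0, -5.8], [0, 0, -5.8], [0, 0, -5.8], [0, 0, -5.8], [0, 0, -5.8], [0, 0, -5.8]]' --grip '[9.4, 9.4, 9.4, 9.4, 9.4, 9.4, 9.4, 9.4, 9.4, 9.4, 9.4, 9.4]'

```text
clock: 1.35
position: [429.4, 67.8, 205.5]
tool_rot: [-1.57, 0.0, -1.573]
contact_force: [0.9, 0.4, -0.3]
gripper_width: 94.0
```

Emit:
drive_tool --xyz '[[1.3, -3.8, -0.5], [1.3, -3.8, -0.5], [1.3, -3.8, -0.5], [1.3, -3.8, -0.5], [1.3, -3.8, -0.5], [1.3, -3.8, -0.5], [1.3, -3.8, -0.5], [1.3, -3.8, -0.5], [1.3, -3.8, -0.5], [1.3, -3.8, -0.5], [0, 0, 0]]' --rotation '[[0, 0, 0], [0, 0, 0], [0, 0, 0], [0, 0, 0], [0, 0, 0], [0, 0, 0], [0, 0, 0], [0, 0, 0], [0, 0, 0], [0, 0, 0], [0, 0, 0]]' --grip '[9.4, 9.4, 9.4, 9.4, 9.4, 9.4, 9.4, 9.4, 9.4, 9.4, 9.4]'

```text
clock: 2.45
position: [559.1, -313.9, 153.9]
tool_rot: [-1.572, 0.0, -1.572]
contact_force: [-0.2, 0.8, -1.4]
gripper_width: 94.0
```

```bash
python3 - <<'E'
from h import *
s=snap('wrist','wrist1.png'); print(telemetry.state()['position'],telemetry.state()['tool_rot'],telemetry.state()['contact_force'])
E
```

```text
[ 558.81369972 -311.76098051  154.16967336] [-1.57224090e+00  1.20392638e-03 -1.57097048e+00] [-0.41216568 -0.2408504  -0.28291923]
```

View pics/wrist1.png

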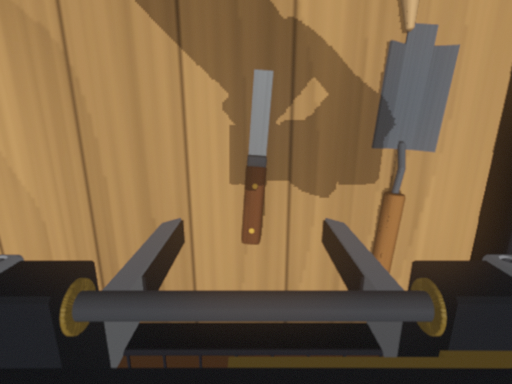

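The wrist view shows the lever between the fingers, with the blade's tip edge at about (263,70), the root at about (257,160) and the handle's end at about (251,243).

```bash
python3 - <<'E'
from h import *
s=pickle.load(open('pics/wrist1.png.pkl','rb')); im=s['image']
hsv=cv2.cvtColor(im,cv2.COLOR_RGB2HSV)
roi=np.zeros(im.shape[:2],np.uint8); roi[50:250,225:290]=1
blade=((hsv[...,1]<60)&(hsv[...,2]>60)&(roi>0)).astype(np.uint8)
hand=((im[...,0].astype(int)<135)&(hsv[...,1]>90)&(roi>0)).astype(np.uint8); hand[:155]=0
hand[:,:240]=0; hand[:,272:]=0
for n,m,z in [('blade',blade,10.5),('hand',hand,18)]:
    c=max(cv2.findContours(m,0,2)[0],key=cv2.contourArea)
    r=cv2.minAreaRect(c); b=cv2.boxPoints(r); W=onz(s,b,z)
    print(n,b.round(1).tolist(),W.round(1).tolist(),W.mean(0).round(1), [np.linalg.norm(W[i]-W[i-1]).round(1) for i in range(2)])
E
```

```text
blade [[245.89999389648438, 164.89999389648438], [254.0, 68.5999984741211], [273.20001220703125, 70.19999694824219], [265.1000061035156, 166.5]] [[551.6, -292.8, 10.5], [560.9, -190.2, 10.5], [581.2, -191.8, 10.5], [573.7, -294.7, 10.5]] [ 566.8 -242.4   10.5] [np.float64(22.2), np.float64(103.1)]
hand [[240.0, 155.0], [271.0, 155.0], [271.0, 243.0], [240.0, 243.0]] [[545.2, -280.4, 18.0], [579.8, -280.5, 18.0], [581.4, -387.1, 18.0], [543.8, -387.1, 18.0]] [ 562.6 -333.8   18. ] [np.float64(106.6), np.float64(34.5)]
```

The tip is at about (571,-191) and the axis is 4.5° off +y. The measured length is about 198 mm, which agrees with the 200 mm given. I'll grip 120 mm behind the tip, at (561.6,-310.6).

Emit:
drive_tool --xyz '[[0.28, 0.12, -3], [0, 0, -4], [0, 0, -4], [0, 0, -2.5], [0, 0, -1], [0, 0, -0.5], [0, 0, 0]]' --rotation '[[0, 0, -4.5], [0, 0, 0], [0, 0, 0], [0, 0, 0], [0, 0, 0], [0, 0, 0], [0, 0, 0]]' --grip '[9.4, 7, 6, 6, 5, 5, 5]' --force 40

```text
clock: 3.2
position: [562.5, -308.9, 6.3]
tool_rot: [-1.57, -0.001, -1.647]
contact_force: [-0.4, -0.4, -0.0]
gripper_width: 51.0
```

Emit:
drive_tool --xyz '[[0, 0, -0.2], [0, 0, 0], [0, 0, 0], [0, 0, 0], [0, 0, 0], [0, 0, 0], [0, 0, 0]]' --rotation '[[0, 0, 0], [0, 0, 0], [0, 0, 0], [0, 0, 0], [0, 0, 0], [0, 0, 0], [0, 0, 0]]' --grip '[3.5, 2, 1.5, 1.5, 1.5, 1.5, 1.5]' --force 50

```text
clock: 3.9
position: [562.4, -309.4, 4.2]
tool_rot: [-1.57, -0.001, -1.647]
contact_force: [-1.6, 0.2, 5.4]
gripper_width: 23.5
```

```bash
python3 - <<'E'
from h import *
s=snap('wrist','wrist2.png'); q=telemetry.state(); print(q['position'],q['tool_rot'],q['contact_force'],q['gripper_width'],q['joints'])
E
```

```text
[ 562.36706141 -309.38444426    4.21650062] [-1.57011941e+00 -5.53974924e-04 -1.64705704e+00] [-0.7821446   0.13352385  4.97317086] 23.440768043902093 [-6.79265898e-01  4.68278009e-01  1.67518230e+00 -8.61673373e-05
  9.97260647e-01 -6.02958651e-01]
```

View pics/wrist2.png

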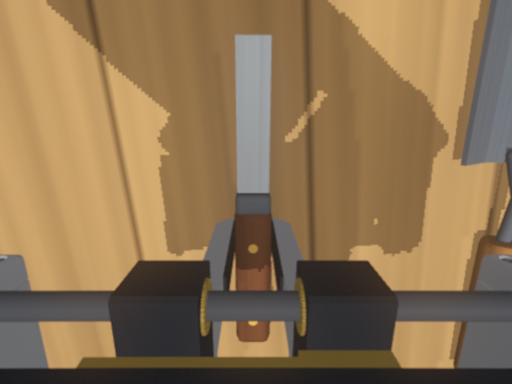

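The lever is gripped straight: the tip edge is at (253,37) and the opening is 23.5 mm. Next, the tip's place in the tool frame.

```bash
cat >> h.py <<'E'
from scipy.spatial.transform import Rotation as Rn
def toolR(q): return Rn.from_euler('xyz',q['tool_rot']).as_matrix()
E
python3 - <<'E'
from h import *
s=pickle.load(open('pics/wrist2.png.pkl','rb')); q=telemetry.state()
im=s['image'].astype(int)
for r in (34,35,36,37,38): print(r,im[r,230:278:4].sum(1)//3)
print([int(im[i,253].sum()//3) for i in range(30,44)])
P=onz(s,[(236,37),(253,36.5),(271,37),(237,190),(253,190),(269,190)],10.5); print(P.round(1))
R=toolR(q); print((R.T@(P[:3].mean(0)-q['position'])).round(1), R.round(3).tolist())
d=P[1]-P[4]; print(np.degrees(np.arctan2(d[0],d[1])))
T=np.array(s['cam_to_world']); print('cam in tool',R.T@(T[:3,3]-q['position']),(R.T@T[:3,:3]).round(3).tolist())
E
```

```text
34 [109 115 132 132 125 125 124 123 119 121 121 105]
35 [110 119 151 150 149 147 148 148 142 145 144 105]
36 [110 121 158 159 161 160 161 161 155 158 156 104]
37 [109 121 159 159 164 162 162 163 158 160 157 105]
38 [109 122 159 158 163 162 162 163 156 160 158 104]
[102, 102, 103, 105, 123, 147, 160, 162, 162, 161, 162, 161, 161, 162]
[[ 562.5 -192.1   10.5]
 [ 571.8 -192.6   10.5]
 [ 581.7 -193.6   10.5]
 [ 555.1 -278.8   10.5]
 [ 565.2 -279.6   10.5]
 [ 575.2 -280.4   10.5]]
[-117.    -6.3    0.7] [[-0.076, 0.001, 0.997], [-0.997, -0.001, -0.076], [0.001, -1.0, 0.001]]
4.377196351683048
cam in tool [ -74.51911529 -178.87255643    0.2566946 ] [[0.0, -0.966, -0.258], [-0.001, 0.258, -0.966], [1.0, 0.001, -0.001]]
```

Emit:
drive_tool --xyz '[[0, 0, 0.5], [0, 0, 3], [0, 0, 4], [0.2, 2, 4], [0.3, 3, 3.6], [0.4, 3.5, 3], [0.4, 3.5, 2], [0.4, 3.5, 1.5], [0.4, 3.5, 0], [0.3, 2.3, 0], [0.2, 1.5, 0], [0, 0, 0]]' --rotation '[[0, 0, 0], [0, 0, 0], [0, 0, 0], [0, 0, 0], [0, 0, 0], [0, 0, 0], [0, 0, 0], [0, 0, 0], [0, 0, 0], [0, 0, 0], [0, 0, 0], [0, 0, 0]]' --grip '[1.5, 1.5, 1.5, 1.5, 1.5, 1.5, 1.5, 1.5, 1.5, 1.5, 1.5, 1.5]' --force 50

```text
clock: 5.15
position: [587.8, -79.6, 218.8]
tool_rot: [-1.572, 0.0, -1.645]
contact_force: [-0.5, -0.4, -0.7]
gripper_width: 23.3
```

```bash
python3 - <<'E'
from h import *
s=snap('wrist','wrist3.png'); q=telemetry.state(); pickle.dump(q,open('pics/q3','wb')); print(q['position'],q['tool_rot'],q['contact_force'],q['gripper_width'])
E
```

```text
[587.76021281 -80.82125007 218.92083314] [-1.57172421e+00 -2.15636683e-04 -1.64605764e+00] [-0.19405557 -0.35185612 -0.68128697] 23.204493322979822
```

View pics/wrist3.png

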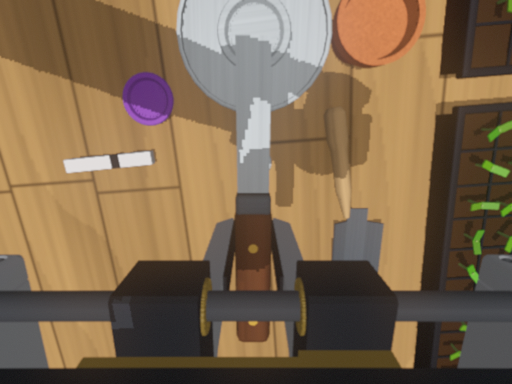

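The wrist view shows the lever still straight in the grip, with its tip at (253,37). The tin's seam ring is centred at about (254,30) and the lid is at about (254,30) beyond the tip. Next I'll fit the circles in this view and in the top view.

```bash
python3 - <<'E'
from h import *
from scipy.optimize import least_squares
def fit(P,r=None):
    x,y=P[:,0],P[:,1]
    f=(lambda p:np.hypot(x-p[0],y-p[1])-p[2]) if r is None else (lambda p:np.hypot(x-p[0],y-p[1])-r)
    o=least_squares(f,[x.mean(),y.mean()]+([70] if r is None else []),loss='soft_l1'); return o.x.round(2),np.std(o.fun).round(2),len(x)
# wrist: seam outer boundary radial scan
s=pickle.load(open('pics/wrist3.png.pkl','rb')); im=s['image']
hsv=cv2.cvtColor(im,cv2.COLOR_RGB2HSV).astype(int); sat=hsv[...,1]
C0=np.array([600,68.])
out=[]
for a in np.radians(np.arange(0,360,3)):
    rr=np.arange(50,90,0.25); P=np.c_[C0[0]+rr*np.cos(a),C0[1]+rr*np.sin(a),np.full(len(rr),116)]
    p=proj(s,P); 
    if p.min()<1 or p[:,0].max()>510 or p[:,1].max()>380: continue
    v=cv2.remap(sat.astype(np.float32),p[:,0].astype(np.float32).reshape(1,-1),p[:,1].astype(np.float32).reshape(1,-1),1).ravel()
    if v[:20].mean()>50 : continue
    i=np.where(v>70)[0]
    if len(i) and i[0]>4 and (v[i[0]:i[0]+20]>70).all(): out.append(np.r_[P[i[0]],np.degrees(a)])
out=np.array(out); print('wrist seam',fit(out),fit(out,70)); print(out[:,3].astype(int).tolist())
t=pickle.load(open('pics/top0.png.pkl','rb')); imt=t['image']; sat=cv2.cvtColor(imt,cv2.COLOR_RGB2HSV)[...,1]
out=[]
for a in np.radians(np.arange(0,360,4)):
    rr=np.arange(50,95,0.25); P=np.c_[C0[0]+rr*np.cos(a),C0[1]+rr*np.sin(a),np.full(len(rr),116)]
    p=proj(t,P)
    v=cv2.remap(sat.astype(np.float32),p[:,0].astype(np.float32).reshape(1,-1),p[:,1].astype(np.float32).reshape(1,-1),1).ravel()
    i=np.where(v>70)[0]
    if len(i): out.append(np.r_[P[i[0]],np.degrees(a)])
out=np.array(out); print('top seam',fit(out),fit(out,70))
for n,x,w in(('crop3',s,im),('crop3t',t,imt)):
    pass
cv2.imwrite('pics/crop3.png',cv2.resize(cv2.cvtColor(im[0:130,160:350],cv2.COLOR_RGB2BGR),None,fx=4,fy=4,interpolation=cv2.INTER_CUBIC))
E
```

```text
wrist seam (array([600.14,  67.64,  70.02]), np.float64(0.64), 62) (array([600.14,  67.61]), np.float64(0.64), 62)
[0, 3, 6, 9, 162, 165, 168, 171, 174, 177, 180, 183, 186, 189, 192, 195, 198, 201, 204, 207, 210, 213, 216, 219, 222, 225, 228, 230, 234, 237, 239, 243, 246, 248, 252, 279, 282, 285, 288, 291, 294, 297, 300, 303, 306, 309, 312, 315, 318, 321, 324, 327, 330, 333, 336, 339, 342, 345, 348, 351, 354, 357]
top seam (array([598.99,  68.54,  70.67]), np.float64(1.13), 90) (array([599.38,  68.54]), np.float64(1.2), 90)
```

View pics/crop3.png

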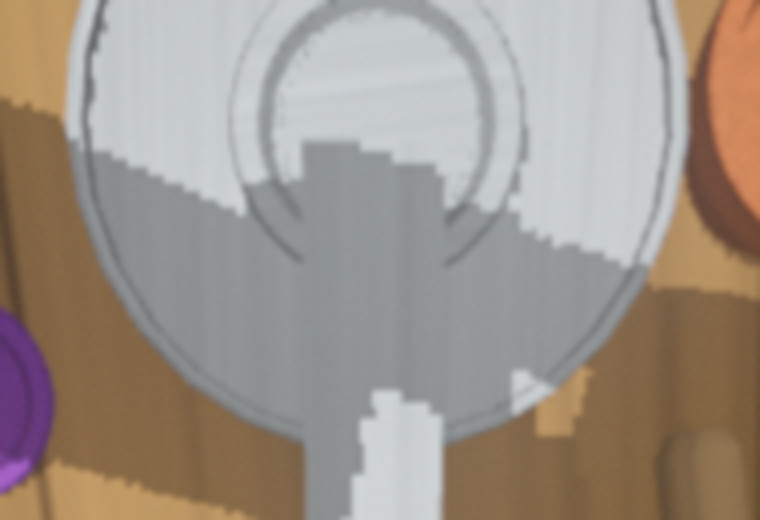

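The wrist fit puts the tin centre at (600.1, 67.6) with radius 70.02 mm. The top view agrees within 1.2 mm. Next, the poses for the tilted insertion.

```bash
cat >> h.py <<'E'
C=np.array([600.1,67.6]); L=118.2
def lev(q):
    """tip radius etc. from the state: returns tilt(deg, tip down +), lateral offset, r & z of tip bottom/top, clearance of blade bottom over inner seam, z of blade top at r=33"""
    R=toolR(q); d=-R[:,0]; up=-R[:,1]; u=d[:2]/np.hypot(*d[:2]); v=np.array([-u[1],u[0]])
    tip=q['position']+L*d+5*up
    th=np.degrees(np.arcsin(-d[2])); o={}
    o['tilt']=th; o['lat']=(tip[:2]-C)@v
    tb=tip-1.5*up; tt=tip+1.5*up
    a=lambda p:(p[:2]-C)@u
    o['r_tb']=-a(tb); o['z_tb']=tb[2]; o['r_tt']=-a(tt); o['z_tt']=tt[2]
    t=np.tan(np.radians(th))
    o['bot66']=tb[2]+(66-o['r_tb'])*t-116; o['bot70']=tb[2]+(70-o['r_tb'])*t-116; o['top33']=116-(tt[2]+(33-o['r_tt'])*t); o['u']=u
    return {k:np.round(x,2) for k,x in o.items()}
def tcp_for(th,rtip,clear,u):
    """TCP for tilt th (tip down), tip-mid radius, clearance at seam (inner edge if th>0 else outer)"""
    t=np.radians(th); c,s=np.cos(t),np.sin(t); rf=66 if th>0 else 70
    # tip bottom
    # r of tip bottom = rtip + 1.5*s ; z: bottom at rf =116+clear
    rb=rtip+1.5*s; zb=116+clear-(rf-rb)*np.tan(t)
    a=-rb-L*c-3.5*s; z=zb+L*s-3.5*c
    return np.r_[C+a*u,z]
E
python3 - <<'E'
from h import *
q=telemetry.state(); o=lev(q); print(o)
u=o['u']
for th,r,c in [(7.5,45,6),(7.5,45,0.3),(7.5,30,0.3),(7.5,29,0),(0,29,0),(-5,29,0),(-8,29,0),(-11,29,0),(-14,29,0)]:
    P=tcp_for(th,r,c,u); print(th,r,c,P.round(1),((P-q['position'])/10).round(2), 'topedge z',)
E
```

```text
{'tilt': np.float64(0.01), 'lat': np.float64(1.14), 'r_tb': np.float64(30.73), 'z_tb': np.float64(222.4), 'r_tt': np.float64(30.73), 'z_tt': np.float64(225.4), 'bot66': np.float64(106.4), 'bot70': np.float64(106.4), 'top33': np.float64(-109.4), 'u': array([0.08, 1.  ])}
7.5 45 6 [587.1 -95.2 131.2] [-0.07 -1.44 -8.77] topedge z
7.5 45 0.3 [587.1 -95.2 125.5] [-0.07 -1.44 -9.34] topedge z
7.5 30 0.3 [588.3 -80.2 123.5] [ 0.05  0.06 -9.54] topedge z
7.5 29 0 [588.4 -79.2 123.1] [ 0.06  0.16 -9.58] topedge z
0 29 0 [588.3 -79.6 112.5] [  0.06   0.12 -10.64] topedge z
-5 29 0 [588.4 -78.7 105.8] [  0.06   0.21 -11.31] topedge z
-8 29 0 [588.5 -77.8 101.9] [  0.07   0.31 -11.7 ] topedge z
-11 29 0 [588.6 -76.5  98. ] [  0.08   0.43 -12.09] topedge z
-14 29 0 [588.7 -74.9  94.3] [  0.09   0.59 -12.46] topedge z
```

Emit:
drive_tool --xyz '[[0, -0.8, 0], [0, -0.64, -1], [0, 0, -2.5], [0, 0, -3], [0, 0, -1.5], [0, 0, -0.5], [0, 0, 0], [0, 0, 0]]' --rotation '[[-3.74, 0.28, 0], [-3.74, 0.28, 0], [0, 0, 0], [0, 0, 0], [0, 0, 0], [0, 0, 0], [0, 0, 0], [0, 0, 0]]' --grip '[1.5, 1.5, 1.5, 1.5, 1.5, 1.5, 1.5, 1.5]' --force 55

```text
clock: 6.0
position: [588.9, -96.1, 135.9]
tool_rot: [-1.568, -0.131, -1.648]
contact_force: [0.2, 0.2, -1.4]
gripper_width: 23.3
```

```bash
sed -i "s/return {k:np.round(x,2) for k,x in o.items()}/return {k:(float(np.round(x,2)) if k!='u' else x) for k,x in o.items()}/" h.py; python3 - <<'E'
from h import *
s=snap('wrist','wrist4.png');s=snap('scene','scene4.png'); q=telemetry.state(); o=lev(q); print(q['position'],o,q['contact_force'])
u=o['u']
for th,r,c in [(7.5,45,0.3),(7.5,29,0.3)]:
    P=tcp_for(th,r,c,u); print(th,r,c,P.round(1),((P-q['position'])/10).round(2), 'topedge z',)
E
```

```text
[589.01913659 -95.881463   136.11973051] {'tilt': 7.54, 'lat': -1.48, 'r_tb': 46.21, 'z_tb': 124.09, 'r_tt': 45.82, 'z_tt': 127.06, 'bot66': 10.7, 'bot70': 11.23, 'top33': -9.36, 'u': array([0.07672284, 0.99705246])} [ 1.34105527  0.19930359 -1.26071705]
7.5 45 0.3 [587.6 -94.8 125.5] [-0.14  0.11 -1.06] topedge z
7.5 29 0.3 [588.8 -78.8 123.4] [-0.02  1.71 -1.27] topedge z
```

View pics/wrist4.png

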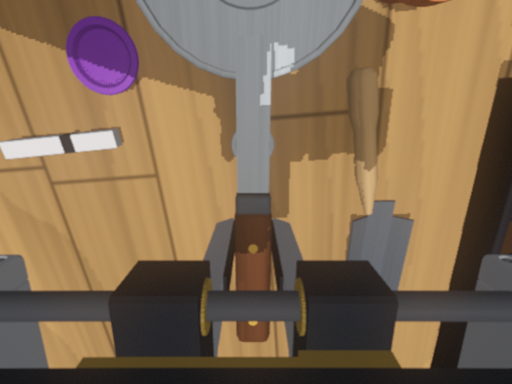

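The view shows the blade's tip at about (253,38), over the panel, with the lid's rim just above it at (253,5). The blade crosses the seam at about row 75.

Emit:
drive_tool --xyz '[[-0.14, 0, -0.5], [0, 0, -0.3], [0, 0, -0.1], [0, 0, 0], [0, 0, 0]]' --rotation '[[0, 0, 0], [0, 0, 0], [0, 0, 0], [0, 0, 0], [0, 0, 0]]' --grip '[1.5, 1.5, 1.5, 1.5, 1.5]' --force 55

```text
clock: 6.6
position: [586.6, -95.4, 125.5]
tool_rot: [-1.571, -0.131, -1.647]
contact_force: [-0.8, -0.9, -1.4]
gripper_width: 23.6
```

Emit:
drive_tool --xyz '[[0, 0, -0.06], [0, 0, 0]]' --rotation '[[0, 0, 0], [0, 0, 0]]' --grip '[1.5, 1.5]' --force 55

```text
clock: 6.8
position: [586.7, -95.5, 125.0]
tool_rot: [-1.57, -0.131, -1.647]
contact_force: [-0.8, -0.2, -0.0]
gripper_width: 22.8
```

Emit:
drive_tool --xyz '[[0, 0, -0.06], [0, 0, 0]]' --rotation '[[0, 0, 0], [0, 0, 0]]' --grip '[1.5, 1.5]' --force 55

```text
clock: 7.0
position: [586.8, -95.6, 124.5]
tool_rot: [-1.57, -0.131, -1.647]
contact_force: [-1.5, -0.7, 2.2]
gripper_width: 23.2
```

Contact with the seam came at z≈124.9, where the model predicted 125.2. I'll raise slightly and slide in along the blade.

Emit:
drive_tool --xyz '[[0, 0, 0.07], [0.03, 0.4, -0.053], [0.03, 0.4, -0.053], [0.03, 0.4, -0.053], [0.02, 0.2, -0.026], [0, 0, 0]]' --rotation '[[0, 0, 0], [0, 0, 0], [0, 0, 0], [0, 0, 0], [0, 0, 0], [0, 0, 0]]' --grip '[1.5, 1.5, 1.5, 1.5, 1.5, 1.5]' --force 55

```text
clock: 7.6
position: [587.8, -80.8, 123.0]
tool_rot: [-1.571, -0.13, -1.647]
contact_force: [-0.5, 1.7, 0.2]
gripper_width: 23.3
```

```bash
python3 - <<'E'
from h import *
s=snap('wrist','wrist5.png');s2=snap('scene','scene5.png'); q=telemetry.state(); o=lev(q); print(q['position'],o,q['contact_force'])
a=cv2.resize(cv2.cvtColor(s['image'][0:110,150:360],cv2.COLOR_RGB2BGR),None,fx=3.5,fy=3.5,interpolation=cv2.INTER_CUBIC)
cv2.imwrite('pics/crop5.png',a)
a=cv2.resize(cv2.cvtColor(s2['image'][160:260,190:330],cv2.COLOR_RGB2BGR),None,fx=5,fy=5,interpolation=cv2.INTER_CUBIC)
cv2.imwrite('pics/crop5s.png',a)
E
```

```text
[587.7044569  -81.02174712 123.00636298] {'tilt': 7.46, 'lat': 1.05, 'r_tb': 31.48, 'z_tb': 111.13, 'r_tt': 31.09, 'z_tt': 114.1, 'bot66': -0.35, 'bot70': 0.17, 'top33': 1.65, 'u': array([0.07612725, 0.99709811])} [-0.53692233  0.64110326 -0.31838971]
```

View pics/crop5.png

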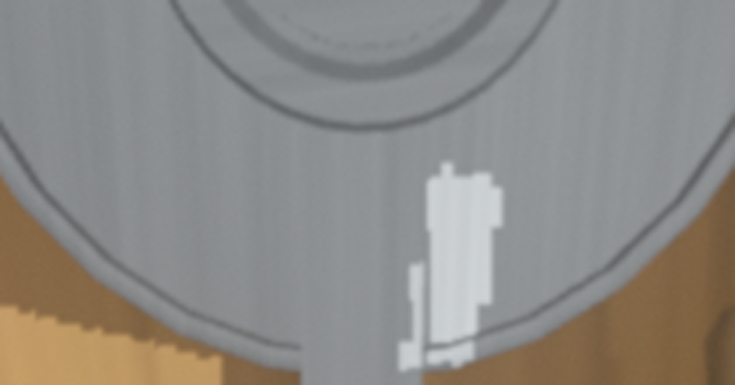

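View pics/crop5s.png

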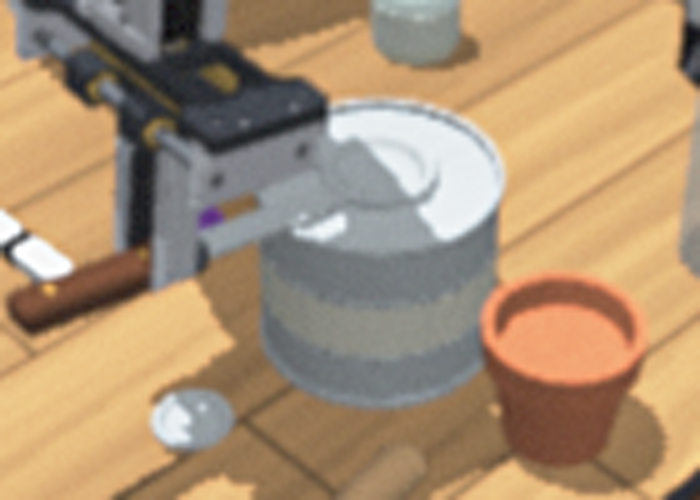

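The blade lies over the seam and its tip reaches the rim's edge (rim arc at image row ~36). I'll advance gently, feeling for the collar.

Emit:
drive_tool --xyz '[[0.01, 0.1, -0.01], [0, 0, 0]]' --rotation '[[0, 0, 0], [0, 0, 0]]' --grip '[1.5, 1.5]' --force 55

```text
clock: 7.9
position: [587.8, -80.5, 123.1]
tool_rot: [-1.571, -0.131, -1.647]
contact_force: [-1.0, -0.4, 0.7]
gripper_width: 23.2
```

Emit:
drive_tool --xyz '[[0.01, 0.1, -0.01], [0, 0, 0]]' --rotation '[[0, 0, 0], [0, 0, 0]]' --grip '[1.5, 1.5]' --force 55

```text
clock: 8.1
position: [587.9, -79.5, 122.9]
tool_rot: [-1.57, -0.131, -1.647]
contact_force: [-0.4, -0.3, 0.4]
gripper_width: 23.1
```

Emit:
drive_tool --xyz '[[0, 0.07, -0.01], [0, 0, 0]]' --rotation '[[0, 0, 0], [0, 0, 0]]' --grip '[1.5, 1.5]' --force 55

```text
clock: 8.3
position: [588.0, -78.8, 122.9]
tool_rot: [-1.57, -0.131, -1.647]
contact_force: [0.8, -0.5, 1.0]
gripper_width: 23.3
```

The tip is now at r≈29 mm by model, about 4 mm under the rim, with no force showing. Next I'll work out the levering arc about the seam.

```bash
python3 - <<'E'
from h import *
q=telemetry.state(); o=lev(q); print(q['position'],o,q['contact_force'])
u=o['u']; p=tcp_for(7.5,29,0,u)
for th in [5,2.5,0,-2.5,-5,-7,-8.5,-9.5,-11,-12,-13]:
    P=tcp_for(th,29,0,u); print(th,((P-p)/10).round(2),P.round(1)); p=P
E
```

```text
[587.96010461 -78.7603275  122.85583916] {'tilt': 7.51, 'lat': 0.95, 'r_tb': 29.22, 'z_tb': 110.89, 'r_tt': 28.82, 'z_tt': 113.86, 'bot66': -0.27, 'bot70': 0.26, 'top33': 1.59, 'u': array([0.07624618, 0.99708902])} [ 0.77101539 -0.50435834  0.96275713]
5 [-0.   -0.03 -0.35] [588.9 -79.2 119.6]
2.5 [-0.   -0.01 -0.35] [588.9 -79.3 116. ]
0 [ 0.    0.01 -0.35] [588.9 -79.2 112.5]
-2.5 [ 0.    0.03 -0.34] [588.9 -78.8 109.1]
-5 [ 0.    0.06 -0.33] [588.9 -78.3 105.8]
-7 [ 0.    0.06 -0.26] [589.  -77.7 103.2]
-8.5 [ 0.    0.05 -0.19] [589.  -77.1 101.2]
-9.5 [ 0.    0.04 -0.13] [589.1 -76.7  99.9]
-11 [ 0.01  0.07 -0.19] [589.1 -76.1  98. ]
-12 [ 0.    0.05 -0.13] [589.2 -75.6  96.8]
-13 [ 0.    0.05 -0.12] [589.2 -75.   95.5]
```

Emit:
drive_tool --xyz '[[0, -0.03, -0.35], [0, -0.01, -0.35], [0, 0.01, -0.35], [0, 0.03, -0.34], [0, 0, 0]]' --rotation '[[2.49, -0.19, 0], [2.49, -0.19, 0], [2.49, -0.19, 0], [2.49, -0.19, 0], [0, 0, 0]]' --grip '[1.5, 1.5, 1.5, 1.5, 1.5]' --force 60

```text
clock: 8.8
position: [587.7, -78.9, 108.5]
tool_rot: [-1.571, 0.045, -1.649]
contact_force: [0.9, 0.8, 0.4]
gripper_width: 23.3
```

```bash
python3 - <<'E'
from h import *
s=snap('wrist','wrist6.png');s2=snap('scene','scene6.png'); q=telemetry.state(); o=lev(q); print(q['position'],o,q['contact_force'],q['moment'])
a=cv2.resize(cv2.cvtColor(s['image'][0:110,150:360],cv2.COLOR_RGB2BGR),None,fx=3.5,fy=3.5,interpolation=cv2.INTER_CUBIC)
b=cv2.resize(cv2.cvtColor(s2['image'][160:250,200:335],cv2.COLOR_RGB2BGR),(735,385),interpolation=cv2.INTER_CUBIC)
cv2.imwrite('pics/crop6.png',cv2.resize(np.vstack([a,b]),None,fx=.77,fy=.77))
E
```

```text
[587.79872632 -78.9188221  108.81779781] {'tilt': -2.43, 'lat': 1.07, 'r_tb': 29.08, 'z_tb': 117.32, 'r_tt': 29.21, 'z_tt': 120.32, 'bot66': -0.24, 'bot70': -0.41, 'top33': -4.16, 'u': array([0.07637691, 0.99707902])} [-0.01513755  0.29586574 -0.24748473] [-0.04124727  0.04227303  0.02765591]
```

View pics/crop6.png

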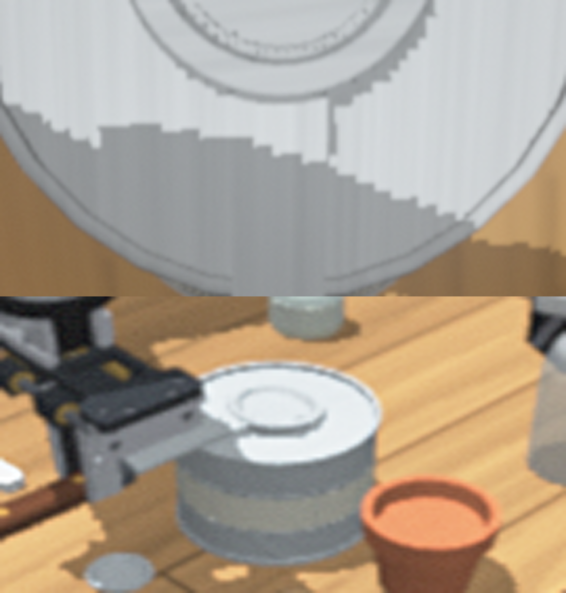

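The lid's rim now casts a shadow on the panel to the right of the blade, so its near side is coming up over the tip. I'll continue the arc to about −9.5°.

Emit:
drive_tool --xyz '[[0, 0.06, -0.33], [0, 0.06, -0.26], [0, 0.05, -0.19], [0, 0.04, -0.13], [0, 0, 0]]' --rotation '[[2.49, -0.19, 0], [2, -0.15, 0], [1.5, -0.12, 0], [1, -0.08, 0], [0, 0, 0]]' --grip '[1.5, 1.5, 1.5, 1.5, 1.5]' --force 60

```text
clock: 9.4
position: [587.7, -76.9, 99.5]
tool_rot: [-1.571, 0.166, -1.648]
contact_force: [0.4, -0.4, 0.2]
gripper_width: 23.2
```

```bash
python3 - <<'E'
from h import *
s=snap('wrist','wrist7.png');s2=snap('scene','scene7.png'); q=telemetry.state(); o=lev(q); print(q['position'],o,q['contact_force'],q['moment'])
a=cv2.resize(cv2.cvtColor(s['image'][0:110,150:360],cv2.COLOR_RGB2BGR),None,fx=3.5,fy=3.5,interpolation=cv2.INTER_CUBIC)
b=cv2.resize(cv2.cvtColor(s2['image'][160:250,200:335],cv2.COLOR_RGB2BGR),(735,385),interpolation=cv2.INTER_CUBIC)
cv2.imwrite('pics/crop7.png',cv2.resize(np.vstack([a,b]),None,fx=.77,fy=.77))
E
```

```text
[587.82201131 -76.81361865  99.71416769] {'tilt': -9.44, 'lat': 1.27, 'r_tb': 28.9, 'z_tb': 122.56, 'r_tt': 29.4, 'z_tt': 125.52, 'bot66': 0.39, 'bot70': -0.28, 'top33': -8.92, 'u': array([0.0759978 , 0.99710799])} [ 0.1918081  -0.83588918 -0.72250035] [-0.2597633   0.08265243 -0.01982787]
```

View pics/crop7.png

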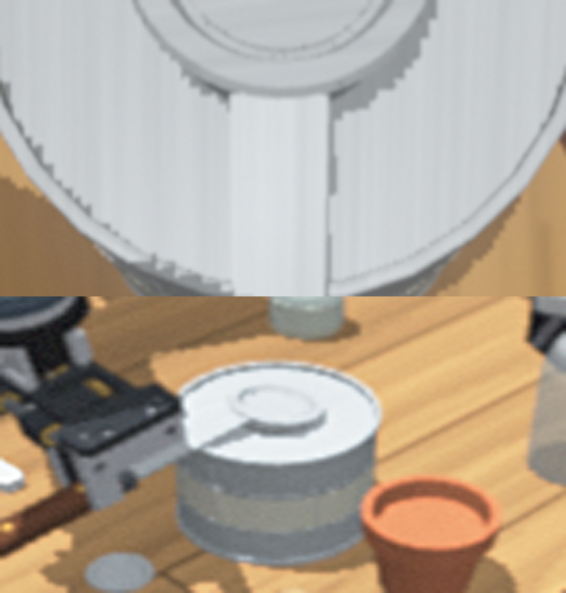

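The lid's near side is up about 9 mm, resting on the blade's tip (crop (280,93)). One more small step brings it to the middle of the 8 to 14 mm band.

Emit:
drive_tool --xyz '[[0.01, 0.07, -0.19], [0, 0.02, -0.07], [0, 0, 0], [0, 0, 0]]' --rotation '[[1.5, -0.11, 0], [0.5, -0.04, 0], [0, 0, 0], [0, 0, 0]]' --grip '[1.5, 1.5, 1.5, 1.5]' --force 60

```text
clock: 9.9
position: [588.0, -75.7, 97.2]
tool_rot: [-1.571, 0.201, -1.647]
contact_force: [-0.6, 0.1, -0.1]
gripper_width: 23.3
```

```bash
python3 - <<'E'
from h import *
s=snap('wrist','wrist8.png');s2=snap('scene','scene8.png'); q=telemetry.state(); o=lev(q); print(q['position'],o,q['contact_force'],q['moment'])
a=cv2.resize(cv2.cvtColor(s['image'][0:110,150:360],cv2.COLOR_RGB2BGR),None,fx=3.5,fy=3.5,interpolation=cv2.INTER_CUBIC)
b=cv2.resize(cv2.cvtColor(s2['image'][160:250,200:335],cv2.COLOR_RGB2BGR),(735,385),interpolation=cv2.INTER_CUBIC)
cv2.imwrite('pics/crop8.png',cv2.resize(np.vstack([a,b]),None,fx=.77,fy=.77))
E
```

```text
[587.98109868 -75.76643116  97.20820358] {'tilt': -11.49, 'lat': 1.17, 'r_tb': 28.74, 'z_tb': 124.18, 'r_tt': 29.34, 'z_tt': 127.12, 'bot66': 0.61, 'bot70': -0.2, 'top33': -10.38, 'u': array([0.07611504, 0.99709904])} [ 0.49504491 -0.49654228 -0.61839677] [-0.35345569  0.09359988  0.00482751]
```

View pics/crop8.png

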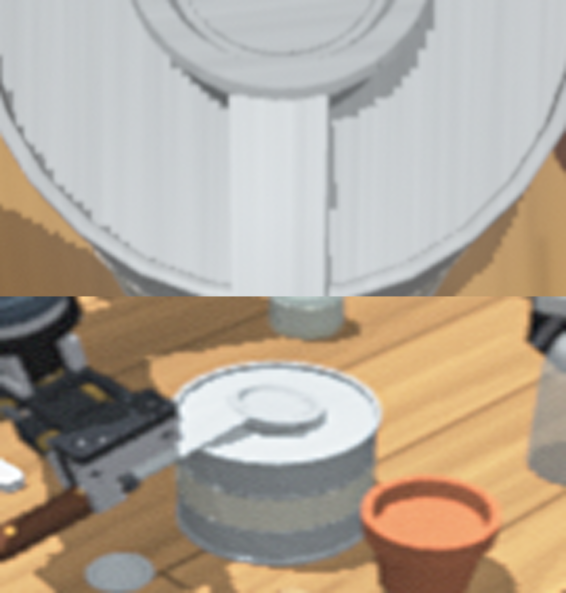

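The lid is tilted, with its near side up about 11 mm by the lever geometry. I'll tip the blade down off the rim, withdraw it and check that the lid stays up.

Emit:
drive_tool --xyz '[[0, -0.12, 0.42], [0, -0.13, 0.52], [-0.1, -1.5, 0], [-0.2, -2.5, 0], [-0.3, -4, 0], [0, 0, 0]]' --rotation '[[-3.24, 0.25, 0], [-3.24, 0.25, 0], [0, 0, 0], [0, 0, 0], [0, 0, 0], [0, 0, 0]]' --grip '[1.5, 1.5, 1.5, 1.5, 1.5, 1.5]' --force 60

```text
clock: 10.6
position: [581.7, -162.7, 106.5]
tool_rot: [-1.57, 0.087, -1.651]
contact_force: [-0.5, 0.6, -0.7]
gripper_width: 23.5
```

```bash
python3 - <<'E'
from h import *
s=snap('top','top9.png');s2=snap('scene','scene9.png'); q=telemetry.state(); o=lev(q); print(q['position'],o,q['contact_force'],q['moment'])
a=cv2.resize(cv2.cvtColor(s['image'][140:230,200:340],cv2.COLOR_RGB2BGR),(735,385),interpolation=cv2.INTER_CUBIC)
b=cv2.resize(cv2.cvtColor(s2['image'][160:250,200:335],cv2.COLOR_RGB2BGR),(735,385),interpolation=cv2.INTER_CUBIC)
cv2.imwrite('pics/crop9.png',cv2.resize(np.vstack([a,b]),None,fx=.77,fy=.77))
E
```

```text
[ 581.57029891 -159.3620411   106.18159103] {'tilt': -5.07, 'lat': 0.66, 'r_tb': 110.29, 'z_tb': 120.11, 'r_tt': 110.55, 'z_tt': 123.1, 'bot66': 8.04, 'bot70': 7.69, 'top33': -13.98, 'u': array([0.07847337, 0.99691621])} [ 0.45541128 -0.20523956 -0.78775547] [-0.1754324   0.07649169 -0.0027031 ]
```

View pics/crop9.png

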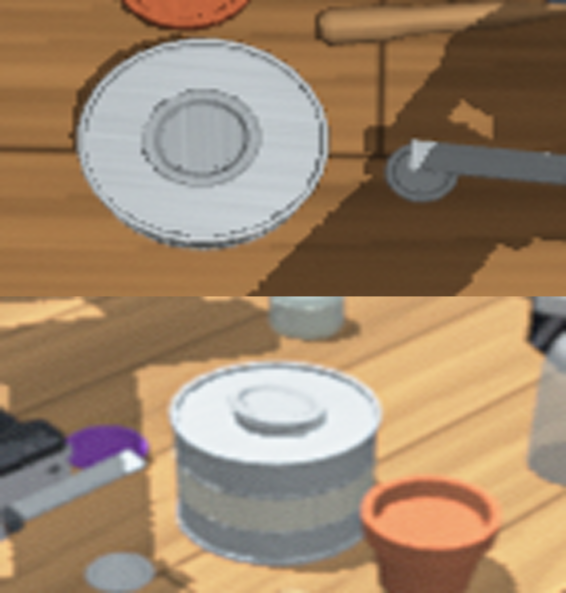

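The blade is clear of the tin. The lid stays up by itself, tilted, with its left side raised in the scene view at crop (250,415). Now I'll lay the lever back on its original spot.

Emit:
drive_tool --xyz '[[-0.4, -3, 0], [-0.5, -4, -1], [-0.5, -4, -2.5], [-0.5, -3, -3], [0, -1, -1.8], [0, 0, -1], [0, 0, -0.4], [0, 0, 0], [0, 0, 0]]' --rotation '[[-2.5, 0.19, 0], [-2.5, 0.19, 0], [0, 0, 0], [0, 0, 0], [0, 0, 0], [0, 0, 0], [0, 0, 0], [0, 0, 0], [0, 0, 0]]' --grip '[1.5, 1.5, 1.5, 1.5, 1.5, 1.5, 1.5, 1.5, 1.5]' --force 55

```text
clock: 11.6
position: [563.9, -307.6, 10.8]
tool_rot: [-1.569, -0.001, -1.646]
contact_force: [-0.7, 0.1, -1.5]
gripper_width: 23.7
```

```bash
python3 - <<'E'
from h import *
s=snap('wrist','wrist10.png');q=telemetry.state(); print(q['position'],q['tool_rot'],q['contact_force'],q['moment'])
E
```

```text
[ 563.99353178 -307.85483951   10.96133754] [-1.56887564e+00 -1.18817639e-03 -1.64584681e+00] [-0.09155428 -0.20072112 -1.61126082] [-0.04965171  0.09294974  0.07574426]
```

View pics/wrist10.png

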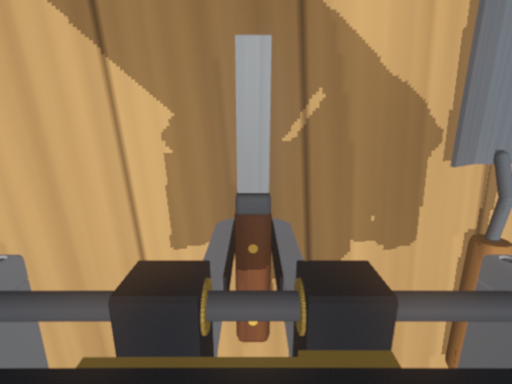

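The lever is level and unslipped (tip at (253,37) as before), 6 mm above the bench. I'll lower it slowly.

Emit:
drive_tool --xyz '[[0, 0, -0.3], [0, 0, -0.15], [0, 0, -0.1], [0, 0, -0.05], [0, 0, 0]]' --rotation '[[0, 0, 0], [0, 0, 0], [0, 0, 0], [0, 0, 0], [0, 0, 0]]' --grip '[1.5, 1.5, 1.5, 1.5, 1.5]' --force 55

```text
clock: 12.15
position: [563.1, -308.2, 4.2]
tool_rot: [-1.571, 0.0, -1.647]
contact_force: [-2.3, 2.4, 4.5]
gripper_width: 23.7
```

Emit:
drive_tool --xyz '[[0, 0, 0], [0, 0, 0], [0, 0, 0], [0, 0, 0], [0, 0, 2], [0, 0, 4], [0, 0, 4.5], [0.2, 2, 4], [0.4, 4, 2.5], [0.4, 4.5, 1.6], [0.5, 4.5, 1], [0.5, 4.5, 0]]' --rotation '[[0, 0, 0], [0, 0, 0], [0, 0, 0], [0, 0, 0], [0, 0, 0], [0, 0, 0], [0, 0, 0], [0, 0, 0], [0, 0, 0], [0, 0, 0], [0, 0, 0], [0, 0, 0]]' --grip '[2.6, 3, 4, 5, 5.5, 6, 7, 8, 9, 9.4, 9.4, 9.4]' --force 20

```text
clock: 13.35
position: [584.0, -112.1, 202.0]
tool_rot: [-1.567, -0.001, -1.648]
contact_force: [0.8, -0.1, -0.5]
gripper_width: 93.8
```

Emit:
drive_tool --xyz '[[0.4, 4.5, 0], [0.4, 4.5, 0], [0.4, 4.5, 0], [0.4, 4.2, 0], [0, 0, 0], [0, 0, 0]]' --rotation '[[0, 0, 0], [0, 0, 0], [0, 0, 0], [0, 0, 0], [0, 0, 0], [0, 0, 0]]' --grip '[9.4, 9.4, 9.4, 9.4, 9.4, 9.4]'

```text
clock: 13.95
position: [598.9, 64.3, 199.4]
tool_rot: [-1.571, -0.001, -1.645]
contact_force: [-0.5, -0.2, 0.4]
gripper_width: 93.7
```

```bash
python3 - <<'E'
from h import *
s=snap('wrist','wrist11.png');q=telemetry.state(); pickle.dump(q,open('pics/q11','wb')); print(q['position'],q['tool_rot'],q['contact_force'],q['gripper_width'])
t=snap('top','top11.png')
cv2.imwrite('pics/crop11.png',cv2.resize(cv2.cvtColor(s['image'][70:290,140:370],cv2.COLOR_RGB2BGR),None,fx=2.6,fy=2.6,interpolation=cv2.INTER_CUBIC))
E
```

```text
[598.97144053  63.34359938 199.46507598] [-1.57072607e+00 -5.56001190e-04 -1.64697557e+00] [-0.60922806  0.70044868  0.22559373] 93.91599656400412
```

View pics/crop11.png

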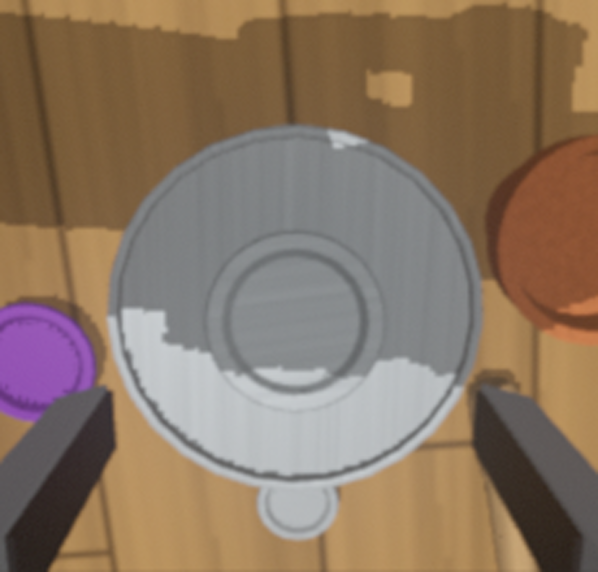

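View pics/top11.png

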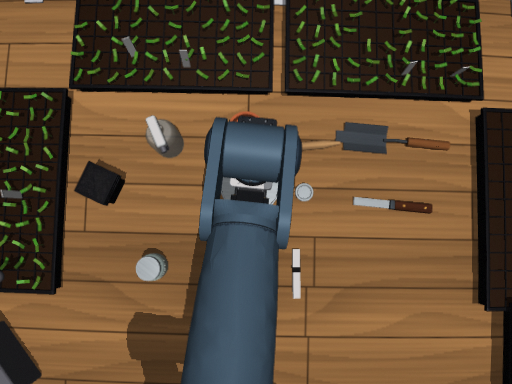

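The top view shows the lever flat at its old spot, (354–432, 205). The wrist crop shows the lid ellipse centred at (295,321), with bystanders in place. Next, its centre, and a check with the tilt.

```bash
python3 - <<'E'
from h import *
s=pickle.load(open('pics/wrist11.png.pkl','rb')); q=pickle.load(open('pics/q11','rb'))
g=cv2.cvtColor(s['image'],cv2.COLOR_RGB2GRAY).astype(float)
c=np.array([253.5,193.5])
# edge of lid rim: strongest dark line around expected radius
E=[]
for a in np.radians(np.arange(0,360,5)):
    rr=np.arange(28,42,0.25); p=c+rr[:,None]*[np.cos(a),np.sin(a)]
    v=cv2.remap(cv2.GaussianBlur(g,(3,3),0).astype(np.float32),p[:,0].astype(np.float32).reshape(1,-1),p[:,1].astype(np.float32).reshape(1,-1),1).ravel()
    d=v-cv2.blur(v.reshape(1,-1),(25,1)).ravel(); i=d[6:-6].argmin()+6; E.append(p[i])
e=cv2.fitEllipse(np.array(E,np.float32)); print(e)
for z in (121,123,125): print(z,onz(s,[e[0]],z).round(1))
u=lev(q)['u']; w=np.r_[u,0]
far=proj(s,[[*C,119]]);
# predicted rim top circle for tilts
ph=np.radians(np.arange(0,360,5)); v=np.array([u[1],-u[0]])
for th in (0,6,8,10,12,14):
    t=np.radians(th); 
    # pivot: far rim underside (r=+33?) staying at z=116 -> centre mid height
    zc=117.75+ (33*np.sin(t)) - 1.0*(th>0)
    cen=np.r_[C,zc]; du=np.r_[u*np.cos(t),-np.sin(t)]; n=np.r_[u*np.sin(t),np.cos(t)]
    P=cen+1.75*n+33*(np.cos(ph)[:,None]*np.r_[v,0]+np.sin(ph)[:,None]*du)
    print(th,[np.round(x,1) for x in cv2.fitEllipse(proj(s,P).astype(np.float32))])
E
```

```text
((253.33120727539062, 192.95889282226562), (68.62403869628906, 69.41071319580078), 115.58916473388672)
121 [[600.3  69.3 121. ]]
123 [[600.3  69.9 123. ]]
125 [[600.3  70.4 125. ]]
0 [array([253.3, 193.2]), array([67. , 69.5]), np.float64(89.4)]
6 [array([253.3, 194.1]), array([69.1, 70.1]), np.float64(89.0)]
8 [array([253.3, 194.5]), array([69.8, 70.4]), np.float64(88.7)]
10 [array([253.3, 194.9]), array([70.3, 70.6]), np.float64(88.3)]
12 [array([253.3, 195.4]), array([70.8, 70.9]), np.float64(87.4)]
14 [array([253.3, 195.8]), array([71.2, 71.2]), np.float64(84.6)]
```

Emit:
drive_tool --xyz '[[0.12, 0.47, 0], [0, 0, -2.5], [0, 0, -3], [0, 0, -1.5], [0, 0, -0.7], [0, 0, -0.4], [0, 0, 0], [0, 0, 0]]' --rotation '[[-4.49, 0.34, 0], [-4.49, 0.34, 0], [0, 0, 0], [0, 0, 0], [0, 0, 0], [0, 0, 0], [0, 0, 0], [0, 0, 0]]' --grip '[8.2, 8.2, 8.2, 8.2, 8.2, 8.2, 8.2, 8.2]' --force 15

```text
clock: 14.85
position: [601.1, 68.1, 119.9]
tool_rot: [-1.568, -0.157, -1.648]
contact_force: [1.3, -0.3, 0.1]
gripper_width: 81.9
```

```bash
python3 - <<'E'
from h import *
s=snap('wrist','wrist12.png');q=telemetry.state(); print(q['position'],q['tool_rot'],q['contact_force'],q['gripper_width'])
t=snap('scene','scene12.png')
b=cv2.resize(cv2.cvtColor(t['image'][130:250,190:350],cv2.COLOR_RGB2BGR),(512,384),interpolation=cv2.INTER_CUBIC)
cv2.imwrite('pics/crop12.png',cv2.resize(np.vstack([cv2.cvtColor(s['image'],cv2.COLOR_RGB2BGR),b]),None,fx=.78,fy=.78))
E
```

```text
[601.09431611  68.21274422 119.99544498] [-1.56818407 -0.15715391 -1.64785051] [-0.43979508 -0.29135163  0.73812869] 81.9979315564084
```

View pics/crop12.png

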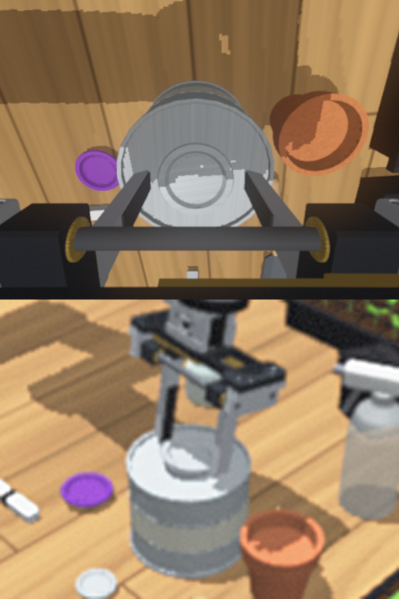

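The fingers straddle the lid evenly (lid centre at (196,173), between fingers at 135 and 258), inside the seam. I'll lower a little and close.

Emit:
drive_tool --xyz '[[0, 0, -0.3], [0, 0, -0.3], [0, 0, 0], [0, 0, 0], [0, 0, 0], [0, 0, 0], [0, 0, 0], [0, 0, 0]]' --rotation '[[0, 0, 0], [0, 0, 0], [0, 0, 0], [0, 0, 0], [0, 0, 0], [0, 0, 0], [0, 0, 0], [0, 0, 0]]' --grip '[8.2, 8.2, 7.5, 6.9, 6.6, 6.2, 6, 6]' --force 15

```text
clock: 15.75
position: [599.8, 68.5, 112.5]
tool_rot: [-1.572, -0.157, -1.647]
contact_force: [-2.7, 0.2, 0.5]
gripper_width: 65.2
```

```bash
python3 - <<'E'
from h import *
s=snap('wrist','wrist13.png');q=telemetry.state(); print(q['position'],q['tool_rot'],q['contact_force'],q['gripper_width'])
cv2.imwrite('pics/crop13.png',cv2.resize(cv2.cvtColor(s['image'][90:310,130:380],cv2.COLOR_RGB2BGR),None,fx=2.5,fy=2.5,interpolation=cv2.INTER_CUBIC))
E
```

```text
[599.82862078  68.45565634 112.50469876] [-1.5715011  -0.15742976 -1.64705917] [-2.2757788  -0.17172886  0.64472532] 65.0601500740318
```

View pics/crop13.png

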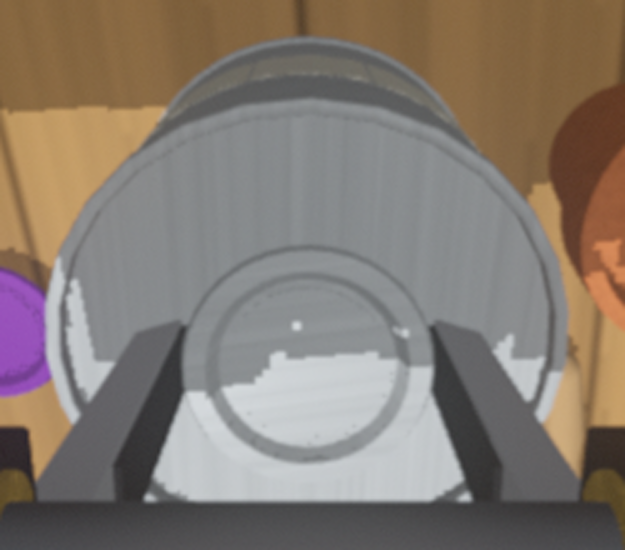

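The fingers hold the rim at its diameter (opening 65.1 mm, and the lever also read 0.7 low). I'll lift gently.

Emit:
drive_tool --xyz '[[0, 0, 0], [0, 0, 0.1], [0, 0, 0.2], [0, 0, 0.3], [0, 0, 0.5], [0, 0, 1], [0, 0, 1], [0, 0, 0]]' --rotation '[[0, 0, 0], [0, 0, 0], [0, 0, 0], [0, 0, 0], [0, 0, 0], [0, 0, 0], [0, 0, 0], [0, 0, 0]]' --grip '[6, 6, 6, 6, 6, 6, 6, 6]' --force 22

```text
clock: 16.6
position: [602.0, 68.5, 146.7]
tool_rot: [-1.565, -0.157, -1.648]
contact_force: [0.7, 0.0, 0.3]
gripper_width: 64.7
```

```bash
python3 - <<'E'
from h import *
s=snap('wrist','wrist14.png');q=telemetry.state(); print(q['position'],q['tool_rot'],q['contact_force'],q['gripper_width'])
t=snap('scene','scene14.png')
a=cv2.resize(cv2.cvtColor(s['image'][90:310,130:380],cv2.COLOR_RGB2BGR),(500,440),interpolation=cv2.INTER_CUBIC)
b=cv2.resize(cv2.cvtColor(t['image'][110:250,210:310],cv2.COLOR_RGB2BGR),(314,440),interpolation=cv2.INTER_CUBIC)
cv2.imwrite('pics/crop14.png',cv2.resize(np.hstack([a,b]),None,fx=.98,fy=.98))
E
```

```text
[601.2773469   68.49259558 145.49300734] [-1.56716346 -0.15707946 -1.64755811] [ 0.06944889  0.01338681 -0.06871288] 65.19047201328796
```

View pics/crop14.png

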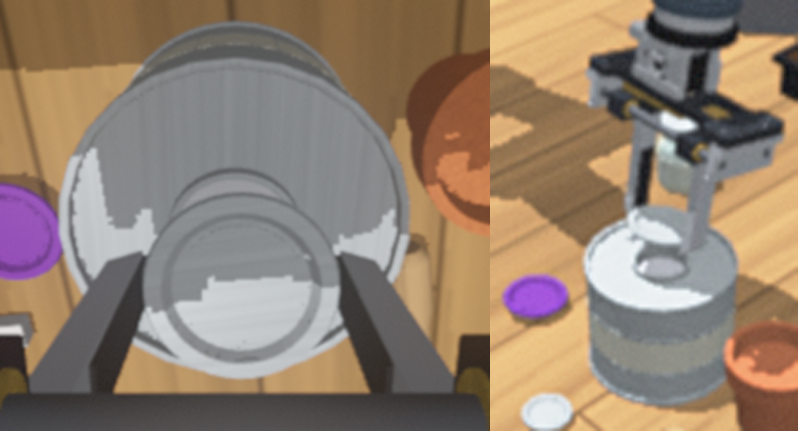

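The lid is off: the mouth is open in the scene crop at (663,264), and the lid is held between the fingers, tilted. I'll level the tool and carry the lid to a clear patch at about (530,200).

Emit:
drive_tool --xyz '[[-0.3, 0.5, 0.5], [-1, 2, 0], [-1.6, 3, 0], [-1.8, 3.3, 0], [-1.4, 2.6, 0], [-1, 1.8, 0], [0, 0, 0], [0, 0, 0]]' --rotation '[[3, -0.23, 0], [3, -0.23, 0], [3, -0.23, 0], [0, 0, 0], [0, 0, 0], [0, 0, 0], [0, 0, 0], [0, 0, 0]]' --grip '[6, 6, 6, 6, 6, 6, 6, 6]' --force 22

```text
clock: 17.5
position: [529.1, 200.4, 148.4]
tool_rot: [-1.571, -0.0, -1.646]
contact_force: [0.2, -0.7, -0.9]
gripper_width: 64.9
```

```bash
python3 - <<'E'
from h import *
s=snap('wrist','wrist15.png');q=telemetry.state(); pickle.dump(q,open('pics/q15','wb')); print(q['position'],q['tool_rot'],q['contact_force'],q['gripper_width'])
t=snap('scene','scene15.png')
a=cv2.resize(cv2.cvtColor(s['image'][90:310,130:380],cv2.COLOR_RGB2BGR),(500,440),interpolation=cv2.INTER_CUBIC)
p=proj(t,[q['position']])[0].astype(int); print(p)
b=cv2.resize(cv2.cvtColor(t['image'][p[1]-45:p[1]+25,p[0]-25:p[0]+25],cv2.COLOR_RGB2BGR),(314,440),interpolation=cv2.INTER_CUBIC)
cv2.imwrite('pics/crop15.png',cv2.resize(np.hstack([a,b]),None,fx=.98,fy=.98))
E
```

```text
[529.45354231 199.9441399  148.46723141] [-1.57048146e+00 -1.55578111e-04 -1.64730833e+00] [ 0.06207398  0.2182375  -0.48500409] 64.7117246775405
[280 156]
```

View pics/crop15.png

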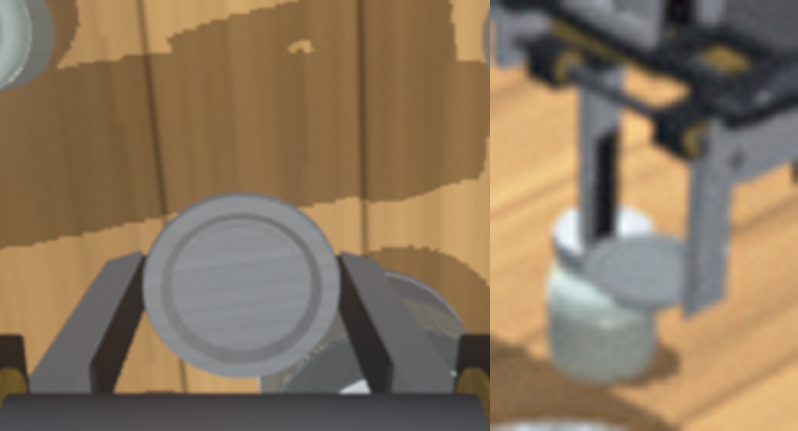

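View pics/scene15.png

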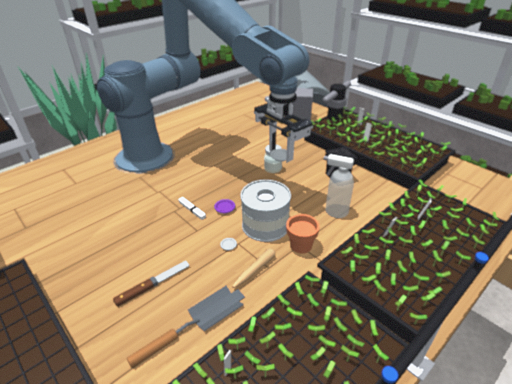

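The lid is held level to within a few degrees above a clear patch. I'll check its residual tilt from the rim ellipse (crop width about 197, height about 185).

```bash
python3 - <<'E'
from h import *
s=pickle.load(open('pics/wrist15.png.pkl','rb')); q=pickle.load(open('pics/q15','rb'))
g=s['image']; hsv=cv2.cvtColor(g,cv2.COLOR_RGB2HSV)
# rows/cols of lid along the centre column and slanted
R=toolR(q); u=-R[:,0]; v=R[:,2]
px=lambda col:[int(x) for x in hsv[180:300:1,col,1]]
for col in (240,252,264):
    c=hsv[:,col,1].astype(int); low=np.where(c[170:300]<60)[0]+170; print(col,low.min(),low.max())
ph=np.radians(np.arange(0,360,5))
for h in (8,10,12):
  for th in (-6,-3,0,3,6,9):
    t=np.radians(th) # near (-u) side up positive
    cen=q['position']+[0,0,h]; du=u*np.cos(t)-np.array([0,0,np.sin(t)]); n=u*np.sin(t)+np.array([0,0,np.cos(t)])
    P=lambda o:cen+o*n+33*(np.cos(ph)[:,None]*v+np.sin(ph)[:,None]*du)
    p=np.vstack([proj(s,P(1.75)),proj(s,P(-1.75))]); print(h,th,p[:,1].min().round(1),p[:,1].max().round(1),p[:,0].min().round(1),p[:,0].max().round(1))
E
```

```text
240 190 299
252 188 299
264 189 299
8 -6 187.2 279.1 201.7 303.9
8 -3 186.5 280.5 201.7 303.9
8 0 185.9 281.9 201.8 303.8
8 3 185.4 283.2 201.8 303.8
8 6 185.2 284.3 201.8 303.8
8 9 185.0 285.4 201.8 303.8
10 -6 188.0 280.7 201.1 304.5
10 -3 187.2 282.2 201.2 304.4
10 0 186.6 283.6 201.2 304.4
10 3 186.2 284.9 201.2 304.4
10 6 185.9 286.1 201.2 304.4
10 9 185.8 287.2 201.2 304.4
12 -6 188.8 282.4 200.6 305.0
12 -3 188.0 283.9 200.6 305.0
12 0 187.4 285.3 200.7 305.0
12 3 187.0 286.6 200.7 304.9
12 6 186.7 287.9 200.7 304.9
12 9 186.5 289.0 200.7 305.0
```

The ellipse suggests the near side is 3–4° low, so I'll correct by 3° and lower the lid.

Emit:
drive_tool --xyz '[[0, 0, -2], [0, 0, -4], [0, 0, -4], [0, 0, -2], [0, 0, -1], [0, 0, -0.4], [0, 0, 0], [0, 0, 0]]' --rotation '[[-3, 0.23, 0], [0, 0, 0], [0, 0, 0], [0, 0, 0], [0, 0, 0], [0, 0, 0], [0, 0, 0], [0, 0, 0]]' --grip '[6, 6, 6, 6, 6, 6, 6, 6]' --force 18

```text
clock: 18.4
position: [530.6, 200.5, 16.1]
tool_rot: [-1.568, -0.052, -1.647]
contact_force: [0.0, 0.6, -0.2]
gripper_width: 64.7
```

```bash
python3 - <<'E'
from h import *
q=telemetry.state(); print(q['position'],q['tool_rot'],q['contact_force'],q['gripper_width'])
t=snap('scene','scene16.png')
p=proj(t,[q['position']])[0].astype(int); print(p)
b=cv2.resize(cv2.cvtColor(t['image'][p[1]-30:p[1]+20,p[0]-35:p[0]+35],cv2.COLOR_RGB2BGR),None,fx=10,fy=10,interpolation=cv2.INTER_CUBIC)
cv2.imwrite('pics/crop16.png',b)
E
```

```text
[530.57929281 200.52388677  16.09660823] [-1.56781706 -0.0516148  -1.64749967] [ 0.03188998  0.59707308 -0.1740857 ] 64.67193413191238
[279 191]
```

View pics/crop16.png

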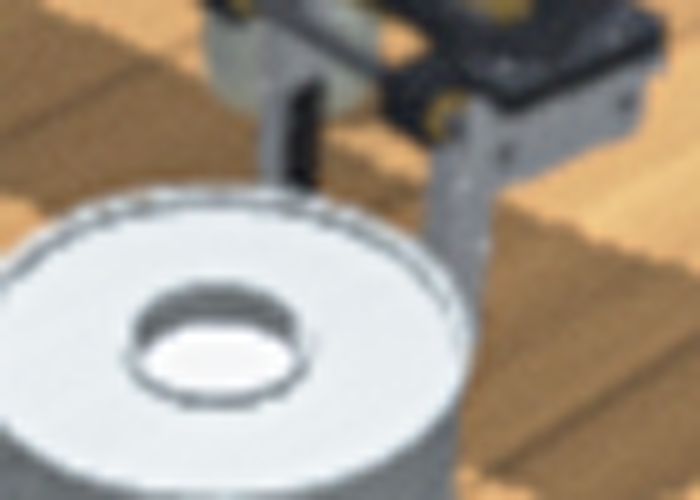

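The tin hides the lid in this view, so the final lowering goes by force, in small steps.

Emit:
drive_tool --xyz '[[0, 0, -0.5], [0, 0, -0.3], [0, 0, -0.2], [0, 0, 0], [0, 0, 0]]' --rotation '[[0, 0, 0], [0, 0, 0], [0, 0, 0], [0, 0, 0], [0, 0, 0]]' --grip '[6, 6, 6, 6, 6]' --force 12

```text
clock: 18.95
position: [529.2, 200.5, 4.6]
tool_rot: [-1.571, -0.052, -1.647]
contact_force: [0.2, 0.7, -0.6]
gripper_width: 65.0
```

Emit:
drive_tool --xyz '[[0, 0, -0.1], [0, 0, 0]]' --rotation '[[0, 0, 0], [0, 0, 0]]' --grip '[6, 6]' --force 12

```text
clock: 19.15
position: [529.3, 200.3, 3.8]
tool_rot: [-1.57, -0.053, -1.647]
contact_force: [-0.4, -2.7, 2.8]
gripper_width: 65.3
```

Emit:
drive_tool --xyz '[[0, 0, -0.1], [0, 0, 0]]' --rotation '[[0, 0, 0], [0, 0, 0]]' --grip '[6, 6]' --force 12

```text
clock: 19.35
position: [529.4, 200.3, 3.0]
tool_rot: [-1.57, -0.053, -1.647]
contact_force: [-1.9, -2.3, 3.6]
gripper_width: 65.2
```

The lid's foot rests on the bench with about 3.6 N. I'll release slowly, then rise and look.

Emit:
drive_tool --xyz '[[0, 0, 0], [0, 0, 0], [0, 0, 0], [0, 0, 0], [0, 0, 0], [0, 0, 0], [0, 0, 1], [0, 0, 3], [0, 0, 4], [0, 0, 4], [0, 0, 4], [0, 0, 0]]' --rotation '[[0, 0, 0], [0, 0, 0], [0, 0, 0], [0, 0, 0], [0, 0, 0], [0, 0, 0], [0, 0, 0], [0, 0, 0], [0, 0, 0], [0, 0, 0], [3, -0.23, 0], [0, 0, 0]]' --grip '[6.6, 6.7, 6.8, 7, 7.4, 8, 8.4, 8.4, 8.4, 8.4, 8.4, 8.4]' --force 5

```text
clock: 20.55
position: [533.4, 200.7, 170.4]
tool_rot: [-1.558, 0.004, -1.648]
contact_force: [0.6, -0.3, 0.2]
gripper_width: 83.8
```

```bash
python3 - <<'E'
from h import *
s=snap('wrist','wrist17.png');q=telemetry.state(); print(q['position'],q['tool_rot'],q['contact_force'],q['gripper_width'])
E
```

```text
[531.55253447 200.45310428 167.02998029] [-1.56276004  0.00199503 -1.64784635] [-0.10654217 -0.08197052 -0.82915513] 84.11952009356604
```

View pics/wrist17.png

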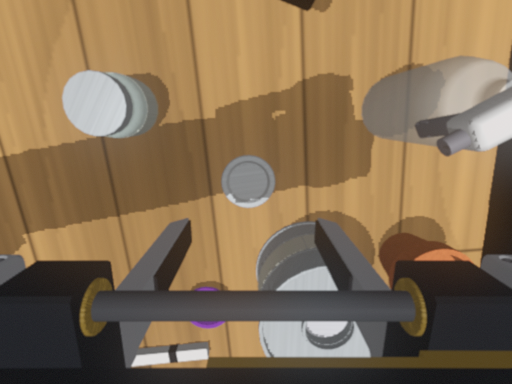

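The lid lies on the bench at (248,181), rim up. I'll back away so the top camera can see it.

Emit:
drive_tool --xyz '[[0, 0, 4], [-1.5, 3, 2], [-2.5, 4, 0], [-2.5, 4, 0], [-2.5, 4, 0], [-2.5, 4, 0], [-2.5, 4, 0], [-2.5, 4, 0], [-2, 2, 0], [0, 0, 0]]' --rotation '[[0, 0, 0], [0, 0, 0], [0, 0, 0], [0, 0, 0], [0, 0, 0], [0, 0, 0], [0, 0, 0], [0, 0, 0], [0, 0, 0], [0, 0, 0]]' --grip '[9.4, 9.4, 9.4, 9.4, 9.4, 9.4, 9.4, 9.4, 9.4, 9.4]'

```text
clock: 21.6
position: [341.1, 492.0, 220.9]
tool_rot: [-1.573, -0.002, -1.642]
contact_force: [0.4, -0.7, 0.4]
gripper_width: 94.2
```

```bash
python3 - <<'E'
from h import *
from scipy.optimize import least_squares
t=snap('top','top18.png');s=snap('scene','scene18.png');q=telemetry.state(); print(q['clock'],q['position'],q['contact_force'])
t0=pickle.load(open('pics/top0.png.pkl','rb'))
def cen(t):
    sat=cv2.cvtColor(t['image'],cv2.COLOR_RGB2HSV)[...,1].astype(np.float32); out=[]
    for a in np.radians(np.arange(0,360,4)):
        rr=np.arange(50,95,0.25); P=np.c_[599.4+rr*np.cos(a),68.5+rr*np.sin(a),np.full(len(rr),116)]
        p=proj(t,P).astype(np.float32); v=cv2.remap(sat,p[:,0].reshape(1,-1).copy(),p[:,1].reshape(1,-1).copy(),1).ravel()
        i=np.where(v>70)[0]
        if len(i): out.append(P[i[0]])
    o=np.array(out); return least_squares(lambda p:np.hypot(o[:,0]-p[0],o[:,1]-p[1])-70,[600,68],loss='soft_l1').x.round(2)
print('tin',cen(t0),cen(t))
a=cv2.resize(cv2.cvtColor(t['image'],cv2.COLOR_RGB2BGR)[80:310,60:470],None,fx=1.9,fy=1.9,interpolation=cv2.INTER_CUBIC); cv2.imwrite('pics/crop18.png',a)
E
```

```text
21.7 [343.58909875 490.013789   221.29217688] [-0.00577677 -0.09969771 -0.6044703 ]
tin [599.38  68.54] [599.38  68.55]
```

View pics/crop18.png

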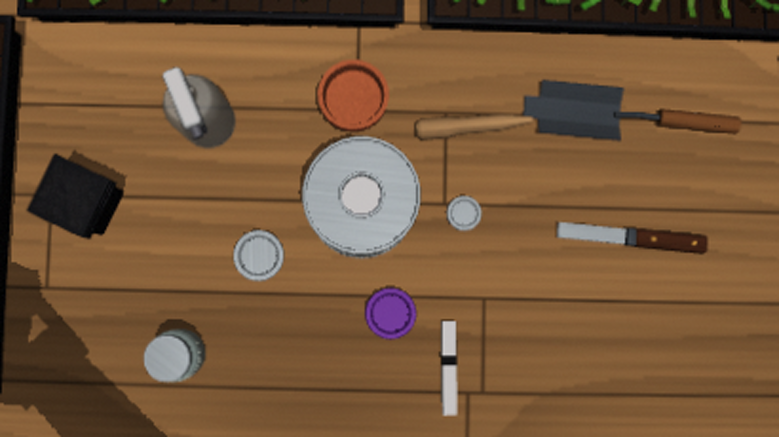

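View pics/scene18.png

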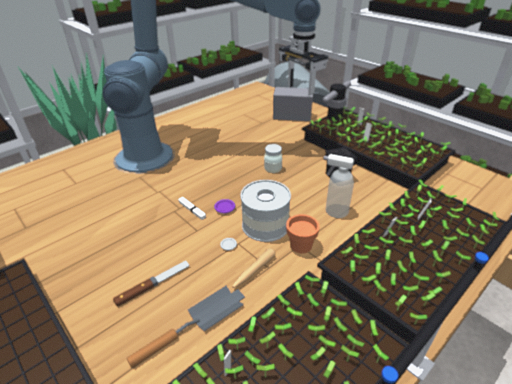

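The tin is open and has not moved: the top-view fits before and after agree to 0.01 mm. The lid lies right way up at crop (258,254), the lever is flat on the bench, the bystanders are where they were, and the arm is clear of everything. I'm handing the job in.

```bash
python3 -c "
from cell import manip
print(manip.job_done())"
```

```text
the job is handed in; nothing more can be done
None
```

The tin is open and the job is handed in, at about 22 s on the robot's clock. I levered the lid up on the tin's seam until its near side was about 11 mm up and it stayed up by itself. I then laid the lever back on its original spot, lifted the lid off, and set it on the bench at about (530, 200) mm with about 3.6 N of contact.

**Last checks:**
- **Tin:** it stands where it was. The top-view fit gives the same centre before and after, to 0.01 mm.
- **Lid:** the top view shows it right way up on the bench. The scene camera could not confirm this, because the tin hides the lid from that side.
- **Lever and bystanders:** the lever lies flat, and by eye the other things are where they were in both views.
- **Robot:** the arm was clear of everything at hand-in.

**Weak or disagreeing readings:**
- The wrist force stayed near zero while I levered, so I judged the lift from the lever's geometry and the pictures, not from force.
- The rim's ellipse in the wrist picture could not fix the lid's tilt to better than about 3 to 5°.

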